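Cap a specimen jar and tug-test the snap cap

TASK

Take the loose red snap cap from the cap tray and press it straight down onto the open specimen jar in the pull tester until it snaps fully home. Then, to prove that it is retained, pull it straight up with about 10 N for a good second, and let go, leaving the jar closed. Never press with more than 20 N or pull with more than 15 N, and leave the other caps, the closed jars and the marker where they are.

Things in the scene. Friction and masses are not known exactly. Their poses are not given: they have to be found in the camera images.
- red_cap_centre (a point): Centre of the head of the loose red snap cap, half-way up the head: a ribbed upright cylinder, 50 mm in diameter, 20 mm tall, about 30 g; grip it across its diameter, any yaw. Its flat underside is 10 mm below this point. z is up, along the cap's axis. At the start it hangs by its plug in one of the three holes of the cap tray.
- red_cap_nose (a point): Lower end of the red cap's plug, on the axis, 38 mm below the head's centre. The plug hangs 28 mm below the head's underside: waist 15 mm in diameter, then a bulge 26 mm in diameter, then a nose tapering to 12 mm at this end.
- jar_mouth (a point): Centre of the rim of the open specimen jar clamped in the pull tester, 112 mm above the table. Bore 31 mm in diameter, 32 mm deep; neck 45 mm in outer diameter, jar 47 mm below that; it stands on an aluminium disc 62 mm in diameter whose top is 64 mm below the rim. z is up, along the bore. With the cap home its underside lies on the rim and its centre is 10 mm above this point.
- jar_bottom (a point): Centre of the floor of the jar's bore, 32 mm below the rim. In the neck above it four small sprung catches snap over the plug's bulge: pushing past them takes about 4 to 9 N, then the cap bottoms on the rim. The catches' heights differ from jar to jar: seated, the cap has 0.5 to 5 mm of free axial play before a pull is felt, and then holds at least 16 N. Not fully in, it comes out lightly.
- jar_holder (a joint): Vertical travel (m) of the sprung holder that carries the jar: 0 unloaded, positive pulled up, negative pressed down; 8 N per mm, so the rim moves with the load. It turns the black pointer of the dial that lies face up on the tester's base: 0.1 rad per N, clockwise from above under a pull; 0 points to the base's -x edge; the green band marks 8 to 12 N, the red one 16 N and more.
- tester: The fixed pull tester: a grey base 120 mm (its x) by 200 mm (its y) by 24 mm tall. Origin on the table below the jar's axis; the base runs from 55 mm on its +y side to 145 mm on its -y side, where the dial (80 mm in diameter, top 36 mm above the table) lies at y = -95 mm.
- cap_tray: The fixed aluminium cap tray, 42 mm (its x) by 230 mm (its y) by 36 mm tall; origin at the centre of its underside. Three holes along its y at -80, 0 and +80 mm hold one cap each, red, white and blue in any order, the heads' undersides on the tray's top. The heads overhang the tray by 4 mm on both x sides, so that fingers closing along the tray's x pass clear beside it.
- white_cap_centre (a point): Centre of the head of the white cap, same shape as the red one, in the tray; to be left alone.
- blue_cap_centre (a point): Centre of the head of the blue cap, same shape as the red one, in the tray; to be left alone.
- jar_a: A closed specimen jar with a red lid, 58 mm in diameter, 72 mm tall, origin at the centre of its underside, standing loose on the table beyond the tester; to be left alone.
- jar_b: A second such closed jar, standing loose on the table beyond the tray; to be left alone.
- marker: A white and blue marker pen, 125 mm long, 15 mm thick, lying loose on the table far from the robot; origin on its underside near mid-length; to be left alone.
There are look-alikes about, which are no part of the job. Leave any purple or turquoise look-alike of the part that bears red_cap_centre alone.

How it is judged (in metres and radians):
On the way, in this order (a step that is already met when the one before it is completed fails the run):
1. the red cap is snapped fully home on the jar: underside within 2 mm of the rim, within 4 mm of its axis (z of red_cap_centre in the frame of jar_mouth below 0.012 m and horizontal distance between red_cap_centre and jar_mouth below 0.004 m), for 0.2 s.
2. the seated cap is pulled up with about 10 N (7.5 to 13 N on the tester) for half a second and stays on (value of joint jar_holder between 0.00094 and 0.00163 m and z of red_cap_centre in the frame of jar_mouth below 0.0165 m and horizontal distance between red_cap_centre and jar_mouth below 0.004 m), for 0.5 s.
At the end, for the whole second after the job is handed in: The red cap is still snapped on the jar (underside at most 6.5 mm above the rim, within 4 mm of its axis, upright within 0.1 rad) and let go, the jar holder at rest within 0.4 mm of zero, and the white and blue caps, both closed jars and the marker within 15 mm of where they were (z of red_cap_centre in the frame of jar_mouth below 0.0165 m and horizontal distance between red_cap_centre and jar_mouth below 0.004 m and angle between red_cap_centre's own z axis and vertical below 0.1 rad and value of joint jar_holder between -0.0004 and 0.0004 m and contact force between the fingers and red_cap below 0.1 N and linear speed of jar_holder below 0.01 m/s and distance of each of white_cap_centre, blue_cap_centre, jar_a, jar_b, marker from where it was at the start of the episode below 0.015 m); the robot touches nothing.
It fails at once if the jar is pulled up with more than 16 N (value of joint jar_holder above 0.002 m).
It fails at once if the jar is pressed down with more than 23 N (value of joint jar_holder below -0.00288 m).
It fails at once if another cap, a closed jar or the marker is moved by more than 15 mm (distance of any of white_cap_centre, blue_cap_centre, jar_a, jar_b, marker from where it was at the start of the episode above 0.015 m).
It also fails if it takes over 48 s, if anything falls off the work surface, if the arm or the gripper's body presses on something with over 40 N, if the wrist force passes 120 N, or if a joint passes its speed limit or range.

ROBOT

A 6-joint arm with a two-finger parallel gripper is mounted at the origin on the work surface. World frame = base frame: x ahead of the robot, y to its left, z up, the work surface at z = 0. Lengths are in mm, angles in rad, forces in N, time in s.
With the tool pointing down it reaches from about 300 to 1000 mm from the base axis. Payload 5.1 kg.
Tool frame: the origin (TCP) lies midway between the tips of the shut fingers; the grasp point (between the pads) lies 19 mm behind it (arm.pinch_z is the z of the grasp point in the tool frame, in mm); z points along the fingers, y is the line along which they close (so a half turn about z gives the same grasp; the last joint's range is limited). The gripper opens to 95 mm and grips with 3 to 60 N. Pads are 20 mm wide; open, the fingers measure 119 mm over their backs; the gripper's body (75 mm by 180 mm) begins 59 mm behind the grasp point.
Start: joints at [-1.209, 0.124, 1.65, -0, 1.367, -0.083], TCP at [279.648, -586.755, 214.656] pointing down, gripper open.
Joint ranges: [-2.61, 2.61], [-1.02, 2.33], [0.03, 2.71], [-1.35, 4.49], [0.32, 2.68], [-2.91, 2.91]. Speed limits (rad/s): [2.57, 2.57, 3.14, 3.14, 3.14, 3.14].

INTERFACE

Orientations are given as a unit quaternion [w, x, y, z].
In Python, from bench import arm gives the robot as it stands.
- The arm moves only by the tool carry_out, never from a script. Its argument "plan" is a list of rows, each an object with "delta_pos": the shift along the tool's x, y, z in units of 75 cm (1.0 is 75 cm), a list of three; "turn": the turn, a rotation vector about the tool's x, y, z in units of 0.5 rad (1.0 is 0.5 rad), a list of three. In form: [{"delta_pos": [x, y, z], "turn": [ax, ay, az]}, ...]. A call has 1 to 20 rows; each row is the pose to reach, as a shift and turn from the pose commanded when the call began, along the tool's axes at that moment; what a row does not reach only later rows make up. A row lasts 1/12 s, in which the tool goes at most 41.7 mm and 7.16 degrees, less where a joint would pass 70% of its speed; a pose out of reach is approached as far as the arm can. A call with a number of a shift or a turn outside -1 to 1 is refused whole. A call with a gripper value outside its range is refused whole. "hand" is the opening, from -1 (shut) to 1 (fully open), set as the call begins (left out, the last holds). The fingers move at their own pace and stop on an object; the grip force is fixed at half the most. Time passes only in rows, so rows that repeat a pose let the fingers close. It gives the time, the measured TCP pose, the force, the opening and the grip force at its end, in the units of the state.
- arm.sense(): the state, without advancing time (a new reading comes with each control period).
- arm.snapshot(name): name is "side" or "top" or "wrist"; returns (picture, depth): 420x560x3 uint8, blue, green, red; 420x560 float32, mm along the optical axis (not along the pixel's ray), 0 where there is no reading.
- arm.camera_params(name): a dict with "fx", "fy", "cx", "cy" (pixels), "eye" and "attitude" of the camera in the world. Camera axes: x right, y up, looking along -z (the intrinsics and any distortion apply to the point x, -y, -z); pixel columns grow to the right and rows downward; lengths in mm; the calibration is good to about 2 mm. A picture is of the moment at which its call begins: read the wrist's pose just before it. camera_params takes no time and is no camera call; for the wrist camera it gives the pose at the moment of the call.
- arm.job_done(): hands the job in; it is judged then, once.
Trained networks look in the newest picture that a camera, given by its name, has taken for a name from the list of things; names that differ only in an ending like _2 or _b are one class to them, and where a whole thing is asked for, a point or a joint stands for the part that bears it (a point fixed in the world has none). Each returns a list of dicts, best first, with "score" (0 to 1); they miss things now and then, are a little off and sometimes report something else, mostly with a low value. They report only what shows in the picture. A call takes as long as a camera call. They do not tell look-alikes from the thing itself.
- arm.search_frame(thing, camera): "xy" ([column, row] in pixels, amid what is visible of it).
- arm.tip_of(thing, camera): "xy" ([column, row] in pixels: a listed point, or the origin of a listed thing).
The state is a dict: "clock": time; "qpos": joint angles; "qvel": joint speeds; "joint_torque": joint torques, N m; "position": TCP position; "tool_rot": TCP orientation; "ft_force": force on the tool from outside, world axes, zero at the start; "wrist_torque": the same for the moment, N m; "width": finger opening in mm; "finger_force": force on a finger pad.
Only numpy, scipy, OpenCV 4.12 (cv2) and the standard library are available. Lean on these libraries where they do the work, as an engineer would, in place of code of your own. Each camera call takes 0.05 s, during which the arm holds its last target. There are 200 camera calls.

## Working session

There is one attempt and no reset: what is moved stays moved. The work goes in short steps, Python scripts to look and compute and a tool call to move; the robot and the scene stay as the last step left them, time stands still between calls to the robot, and variables do not carry over. Pictures are saved under pics/ and viewed, at most 10 in all, crops included, and the job is handed in when it is done.

Besides the shell and the picture viewer there is one more tool, called after "Emit:" by a JSON object that holds its "fn" and its "kwargs", one argument or row to a line. carry_out: Moves the arm, as the interface text tells. Its arguments: {"type":"object","properties":{"plan":{"type":"array","items":{"type":"object","properties":{"delta_pos":{"type":"array","items":{"type":"number"}},"turn":{"type":"array","items":{"type":"number"}}}}},"hand":{"type":"number"}},"required":["plan"]}

```bash
mkdir -p pics; ls
cat > h.py <<'E'
import numpy as np, cv2
from scipy.spatial.transform import Rotation as R
from bench import arm
def q2R(q): return R.from_quat([q[1],q[2],q[3],q[0]]).as_matrix()
def camR(c):
    a=np.array(c['attitude'],float)
    return a if a.shape==(3,3) else q2R(a)
def pt(c,u,v,d):  # world point from pixel & depth
    p=np.array([(u-c['cx'])/c['fx']*d,-(v-c['cy'])/c['fy']*d,-d])
    return camR(c)@p+np.array(c['eye'])
def onz(c,u,v,z): # ray meets plane z
    e=np.array(c['eye']); r=pt(c,u,v,1.0)-e
    return e+r*(z-e[2])/r[2]
def proj(c,P):
    p=camR(c).T@(np.array(P)-np.array(c['eye'])); return c['cx']+c['fx']*p[0]/-p[2], c['cy']-c['fy']*p[1]/-p[2]
def plan(target,yaw=None):
    s=arm.sense(); M=q2R(s['tool_rot']); d=M.T@(np.array(target)-s['position'])
    return d/750
E
python3 - <<'E'
from h import *
print(arm.sense())
for n in ('side','top'):
    p,d=arm.snapshot(n); cv2.imwrite(f'pics/{n}0.png',p); np.save(f'{n}0.npy',d)
    print(n,arm.camera_params(n))
    for t in ('red_cap_centre','jar_mouth','cap_tray','tester'):
        print(t,[(np.round(x['xy'],1).tolist(),round(x['score'],2)) for x in arm.tip_of(t,n)])
E
```

```text
pics
{'clock': 0.0, 'qpos': array([-1.20862378e+00,  1.24459437e-01,  1.65163245e+00, -1.71524656e-05,
        1.36751146e+00, -8.25945845e-02]), 'qvel': array([ 1.69590114e-03,  9.39707461e-04, -1.56704616e-04,  1.04512590e-03,
        6.44464595e-04, -3.42469958e-05]), 'joint_torque': array([ 1.75339013e-03, -4.17597663e+01, -3.59936106e+01,  7.74610438e-02,
        4.90717439e-02, -1.67556605e-04]), 'position': array([ 279.40953765, -586.1841232 ,  213.44117466]), 'tool_rot': array([-9.94366164e-04,  9.75373637e-01,  2.20556701e-01, -1.48394589e-04]), 'ft_force': array([ 1.14805767, -0.24780705, -0.36401123]), 'wrist_torque': array([0.01796235, 0.00301228, 0.00632593]), 'finger_force': 0.0, 'width': 95.19758150812555}
side {'fx': 387.82011995398204, 'fy': 387.82011995398204, 'cx': 279.67333094191747, 'cy': 212.69584881459542, 'eye': array([158.10695928, 553.33131466, 498.04383804]), 'attitude': array([-0.30010676, -0.16051728,  0.46984742,  0.81450202])}
red_cap_centre [([294.5, 262.9], 0.96), ([373.2, 275.7], 0.92), ([218.4, 263.5], 0.88), ([252.5, 244.1], 0.68)]
jar_mouth [([340.2, 196.2], 0.69)]
cap_tray [([276.0, 306.0], 0.79)]
tester [([335.1, 238.6], 0.93)]
top {'fx': 445.31755920791005, 'fy': 445.31755920791005, 'cx': 283.56536398526174, 'cy': 212.37301415716578, 'eye': array([452.21699999,  70.95322793, 893.67255924]), 'attitude': array([-0.69863752, -0.06131257,  0.06836843,  0.70955771])}
red_cap_centre [([317.0, 335.5], 0.94), ([274.1, 214.1], 0.91), ([271.4, 263.8], 0.9), ([227.8, 212.3], 0.63)]
jar_mouth [([372.9, 249.4], 0.96)]
cap_tray [([236.5, 276.9], 0.85)]
tester [([364.0, 254.4], 0.79), ([192.9, 290.6], 0.39)]
```

View pics/top0.png

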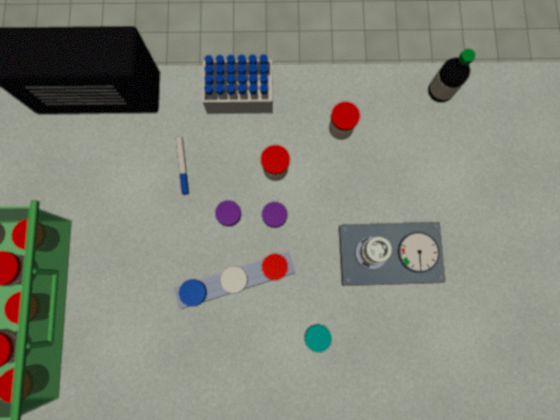

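View pics/side0.png

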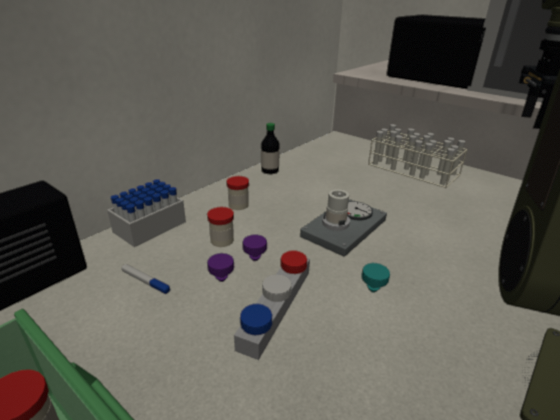

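Top view: candidates for the red cap are the red cap in the tray (275,266), red jar lids (276,159) and (345,116), purple look-alikes (228,213) and (274,214), a turquoise one (318,337), and red lids in the green crate at far left. I choose (275,266), which is (294,262) in the side view: it is the only red one hanging in the tray. The jar is at (376,250).

Run:
```python
from h import *
for n,(u0,v0),(ju,jv) in (('top',(275,266),(376,250)),('side',(294,262),(338,200))):
    c=arm.camera_params(n); p=cv2.imread(f'pics/{n}0.png').astype(int); d=np.load(f'{n}0.npy')
    m=((p[...,2]>120)&(p[...,1]<60)).astype(np.uint8)
    k,l,st,ce=cv2.connectedComponentsWithStats(m); i=l[v0,u0]; print(n,'red',st[i],ce[i])
    vs,us=np.nonzero((l==i)&(d>0)); P=np.array([pt(c,u,v,d[v,u]) for u,v in zip(us,vs)])
    zt=np.median(P[P[:,2]>np.percentile(P[:,2],50)][:,2]); T=P[P[:,2]>zt-4]
    print('top z',zt,'mid',(T.max(0)+T.min(0))/2,'mean',T.mean(0),'ext',np.ptp(T,axis=0))
    print('cen on z56',onz(c,*ce[i],56))
    # jar rim
    vs,us=np.mgrid[jv-35:jv+35,ju-35:ju+35].reshape(2,-1); P=np.array([pt(c,u,v,d[v,u]) for u,v in zip(us,vs)])
    T=P[(P[:,2]>104)&(P[:,2]<120)]; print('rim',len(T),'mid',(T.max(0)+T.min(0))/2,'mean',T.mean(0),'ext',np.ptp(T,axis=0))
    for o in arm.tip_of('jar_mouth',n): print('jm',onz(c,*o['xy'],112),o['score'])
    for o in arm.tip_of('red_cap_centre',n): print('cap',o['xy'],onz(c,*o['xy'],46),o['score'])
c=arm.camera_params('top')
a=onz(c,192.5,292.5,56);b=onz(c,233.5,279.5,56); print('blue',a,'white',b)
im=cv2.imread('pics/top0.png')[225:315,165:305]; cv2.imwrite('pics/crop.png',cv2.resize(im,None,fx=5,fy=5,interpolation=cv2.INTER_CUBIC))
```

```text
top red [262 254  25  26 501] [274.44510978 266.41916168]
top z 58.086464738803045 mid [505.08639584  80.78867492  57.60425988] mean [505.21624314  79.86801485  57.23976047] ext [46.47988936 44.99583219  6.82789143]
cen on z56 [505.17167934  80.0174145   56.        ]
rim 349 mid [ 529.39131881 -104.27526838  110.00135502] mean [ 529.04072825 -103.96520493  111.50957187] ext [42.59984342 44.36376686 11.9478193 ]
jm [528.71367331 -94.32394784 112.        ] 0.96
cap [317.0, 335.5] [377.95881181   3.31950963  46.        ] 0.94
cap [274.1, 214.1] [606.47693523  79.52936829  46.        ] 0.91
cap [271.4, 263.8] [510.83149679  85.83281938  46.        ] 0.9
cap [227.8, 212.3] [611.33535866 169.01333316  46.        ] 0.63
side red [281 251  25  15 281] [293.47330961 257.93594306]
top z 56.91831172191169 mid [505.71487322  81.26165953  56.13928907] mean [505.20550349  81.7728191   56.39226547] ext [45.3002503  44.96607275  4.18670333]
cen on z56 [505.41903739  81.47671624  56.        ]
rim 197 mid [ 529.77505669 -103.00712297  109.04017655] mean [ 528.49012882 -101.60528439  109.62671045] ext [43.96024417 43.77411379 10.03870688]
jm [520.06573616 -95.42565595 112.        ] 0.69
cap [294.5, 262.9] [502.31051227  81.68060988  46.        ] 0.96
cap [373.2, 275.7] [371.65395494  16.90201255  46.        ] 0.92
cap [218.4, 263.5] [608.35070484 177.23274393  46.        ] 0.88
cap [252.5, 244.1] [603.72520128  89.24281363  46.        ] 0.68
blue [459.61312545 232.03603237  56.        ] white [482.1790911  156.43630028  56.        ]
```

View pics/crop.png

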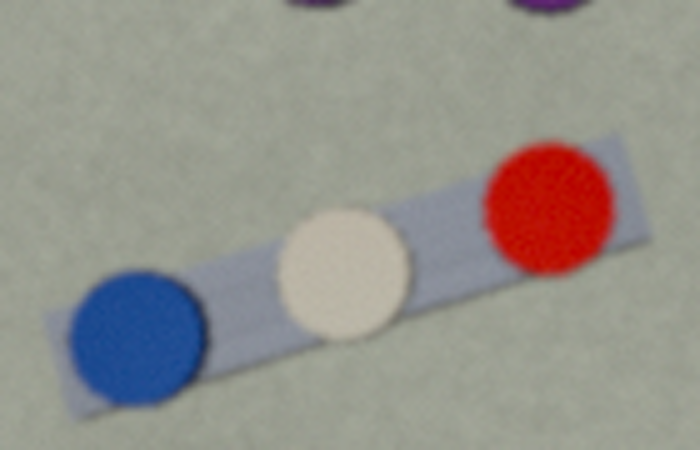

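The crop shows blue (135,338), white (343,273) and red (549,208) hanging in the tray, purple ones outside it; the choice stands. Moving toward the jar and turning on the way.

Emit:
{"fn": "carry_out", "kwargs": {
  "hand": 1,
  "plan": [
    {"delta_pos":[0.04,-0.027,-0.02],"turn":[0,0,-0.1]},
    {"delta_pos":[0.08,-0.055,-0.04],"turn":[0,0,-0.25]},
    {"delta_pos":[0.12,-0.08,-0.06],"turn":[0,0,-0.35]},
    {"delta_pos":[0.16,-0.107,-0.08],"turn":[0,0,-0.45]},
    {"delta_pos":[0.2,-0.134,-0.1],"turn":[0,0,-0.55]},
    {"delta_pos":[0.24,-0.161,-0.12],"turn":[0,0,-0.65]},
    {"delta_pos":[0.28,-0.188,-0.14],"turn":[0,0,-0.75]},
    {"delta_pos":[0.32,-0.215,-0.156],"turn":[0,0,-0.85]},
    {"delta_pos":[0.36,-0.241,-0.156],"turn":[0,0,-0.95]},
    {"delta_pos":[0.4,-0.268,-0.156],"turn":[0,0,-1]},
    {"delta_pos":[0.434,-0.291,-0.156],"turn":[0,0,-1]},
    {"delta_pos":[0.434,-0.291,-0.156],"turn":[0,0,-1]}
  ]
}}

```text
clock: 1.7
position: [481.6, -245.6, 332.1]
tool_rot: [-0.0, 0.889, 0.458, 0.001]
ft_force: [-0.5, 0.3, 0.1]
width: 94.9
finger_force: 0.0
```

```bash
cat >> h.py <<'E'
def go(target,ydeg):
    s=arm.sense(); M=q2R(s['tool_rot']); d=M.T@(np.array(target)-s['position'])
    y=np.radians(ydeg); Y=np.array([np.cos(y),np.sin(y),0]); Z=np.array([0,0,-1.]); N=np.stack([np.cross(Y,Z),Y,Z],1)
    r=R.from_matrix(M.T@N).as_rotvec()
    print('pos',s['position'].round(2),'clk',round(s['clock'],2),'delta',(d/750).round(4),'turn',(r/.5).round(3),'rows',round(np.linalg.norm(d)/41.7,1),np.degrees(np.linalg.norm(r))/7.16)
E
python3 - <<'E'
from h import *
go((525,-104,330),16.7); c=arm.camera_params('wrist'); print(c, arm.sense()['tool_rot'],arm.sense()['ft_force'])
M=q2R(arm.sense()['tool_rot']); print('cam in tool',M.T@(c['eye']-arm.sense()['position']), M.T@camR(c))
E
```

```text
pos [ 481.57 -245.62  332.13] clk 1.7 delta [ 0.1873 -0.0627  0.0032] turn [ 0.003 -0.003 -1.824] rows 3.6 7.296540023379151
{'fx': 308.84044596269143, 'fy': 308.84044596269143, 'cx': 280.51264845943643, 'cy': 217.0162675538442, 'eye': array([ 528.30103562, -179.47385818,  503.01117845]), 'attitude': array([ 0.94235592, -0.13632329,  0.04340371, -0.30248537])} [-2.06829405e-04  8.89188692e-01  4.57539349e-01  1.08274552e-03] [-0.46706172  0.26264411  0.05983673]
cam in tool [  81.34712685   -0.31980117 -170.70791505] [[-7.57460141e-04  9.58462922e-01  2.85216151e-01]
 [ 9.99999712e-01  7.39327051e-04  1.71246812e-04]
 [-4.67342959e-05  2.85216198e-01 -9.58463206e-01]]
```

Emit:
{"fn": "carry_out", "kwargs": {
  "plan": [
    {"delta_pos":[0.04,-0.013,0],"turn":[0,0,-0.2]},
    {"delta_pos":[0.09,-0.03,0],"turn":[0,0,-0.4]},
    {"delta_pos":[0.14,-0.047,0],"turn":[0,0,-0.6]},
    {"delta_pos":[0.187,-0.063,0],"turn":[0,0,-0.8]},
    {"delta_pos":[0.187,-0.063,0],"turn":[0,0,-1]},
    {"delta_pos":[0.187,-0.063,0],"turn":[0,0,-1]},
    {"delta_pos":[0.187,-0.063,0],"turn":[0,0,-1]}
  ]
}}

```text
clock: 2.28
position: [523.4, -108.7, 331.7]
tool_rot: [0.0, 0.751, 0.66, -0.0]
ft_force: [1.2, -0.9, 0.2]
width: 95.0
finger_force: 0.0
```

```bash
cat >> h.py <<'E'
def wrist(name):
    s=arm.sense(); c=arm.camera_params('wrist'); p,d=arm.snapshot('wrist'); cv2.imwrite(f'pics/{name}.png',p); np.save(f'{name}.npy',d)
    c={k:np.array(v) for k,v in c.items()}; np.savez(f'{name}_c.npz',**c); return s,c,p,d
def cloud(c,d):
    v,u=np.mgrid[:d.shape[0],:d.shape[1]]
    p=np.stack([(u-c['cx'])/c['fx']*d,-(v-c['cy'])/c['fy']*d,-d],-1); W=p@camR(c).T+c['eye']; W[d<=0]=-1e4; return W
def circ(P):
    # fit enclosing circle to hull of points (mm)
    (x,y),r=cv2.minEnclosingCircle((P[:,:2]).astype(np.float32)); return round(x,2),round(y,2),round(r,2)
E
python3 - <<'E'
from h import *
s,c,p,d=wrist('w1'); W=cloud(c,d)
m=(W[...,2]>100)&(W[...,2]<124)&(abs(W[...,0]-529)<40)&(abs(W[...,1]+104)<40)
T=W[m]; print(len(T),'rim z',np.percentile(T[:,2],[5,50,95]),'circ',circ(T),'mean',T.mean(0),np.ptp(T,axis=0))
print([(np.round(o['xy'],1),onz(c,*o['xy'],112).round(1),o['score']) for o in arm.tip_of('jar_mouth','wrist')])
go((505.2,80.7,200),16.7)
E
```

```text
670 rim z [104.78187738 112.14325804 113.69701409] circ (530.85, -104.82, 22.4) mean [ 530.95722779 -104.20241452  110.98727981] [44.29680204 44.51993463 14.71897165]
[(array([287.7, 184.8]), array([ 533.5, -101.8,  112. ]), 0.79)]
pos [ 523.21 -109.48  331.62] clk 2.38 delta [ 0.2484 -0.0566  0.1754] turn [-0.     0.001 -0.842] rows 5.6 3.369286630575667
```

View pics/w1.png

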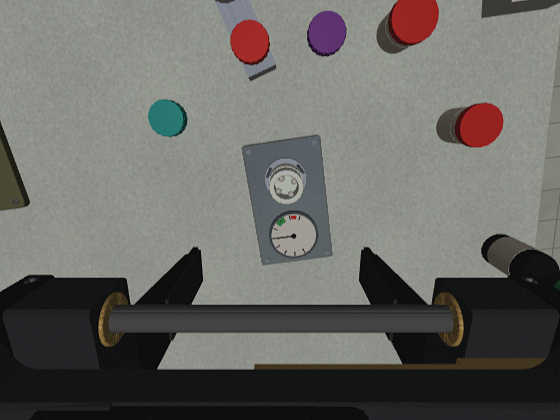

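The picture shows the jar mouth at (287,182), the dial at (293,236), the red cap in the tray at (250,42), and purple (327,33) and turquoise (167,117) look-alikes. On to above the red cap.

Emit:
{"fn": "carry_out", "kwargs": {
  "plan": [
    {"delta_pos":[0.045,-0.01,0.03],"turn":[0,0,-0.2]},
    {"delta_pos":[0.09,-0.02,0.06],"turn":[0,0,-0.4]},
    {"delta_pos":[0.135,-0.03,0.09],"turn":[0,0,-0.6]},
    {"delta_pos":[0.18,-0.041,0.12],"turn":[0,0,-0.8]},
    {"delta_pos":[0.225,-0.051,0.15],"turn":[0,0,-0.842]},
    {"delta_pos":[0.248,-0.057,0.175],"turn":[0,0,-0.842]},
    {"delta_pos":[0.248,-0.057,0.175],"turn":[0,0,-0.842]},
    {"delta_pos":[0.248,-0.057,0.175],"turn":[0,0,-0.842]}
  ]
}}

```text
clock: 3.05
position: [503.8, 80.9, 199.4]
tool_rot: [-0.001, 0.596, 0.803, -0.001]
ft_force: [1.1, -0.2, 1.1]
width: 95.4
finger_force: 0.0
```

Run:
```python
from h import *
s,c,p,d=wrist('w2'); W=cloud(c,d)
m=(W[...,2]>50)&(W[...,2]<63)&(abs(W[...,0]-505)<40)&(abs(W[...,1]-81)<40)&(p[...,2]>100)&(p[...,1]<70)
T=W[m]; print(len(T),'z',np.percentile(T[:,2],[5,50,95]),'circ',circ(T),'mean',T.mean(0))
m=(W[...,2]>53)&(W[...,2]<63)&(abs(W[...,0]-482)<32)&(abs(W[...,1]-157)<32); T=W[m]
if len(T):print('white',circ(T))
print([arm.sense()['position'].round(2) for i in range(3)],arm.sense()['tool_rot'],arm.sense()['ft_force'])
go((505.2,80.7,75),16.7)
```

```text
1678 z [55.44043271 56.80015203 57.91481431] circ (506.94, 80.27, 25.29) mean [506.6073442   81.41353948  56.7262834 ]
white (484.41, 156.7, 25.46)
[array([504.84,  80.37, 200.9 ]), array([504.84,  80.37, 200.9 ]), array([504.84,  80.37, 200.9 ])] [ 3.35780167e-04  5.96235390e-01  8.02809582e-01 -1.50115602e-04] [0.24068166 0.00643546 0.1413752 ]
pos [504.84  80.37 200.9 ] clk 3.1 delta [0.0004 0.0006 0.1679] turn [0.    0.001 0.003] rows 3.0 0.014962644739067702
```

View pics/w2.png

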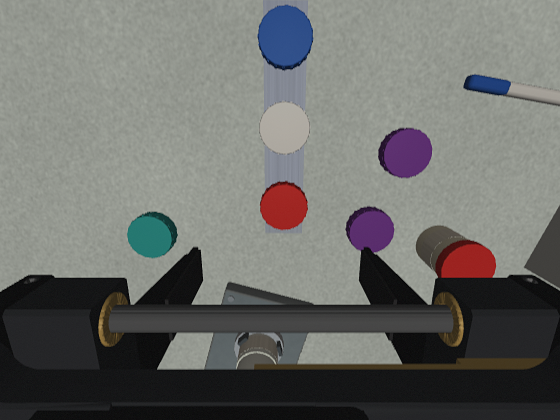

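The red cap sits centred between the fingers' axis at (283,206), white (284,128) and blue (285,37) beyond it; the three cameras agree on jar minus cap = (24, -185) mm, and heights fit. Descending to grip.

Emit:
{"fn": "carry_out", "kwargs": {
  "hand": 1,
  "plan": [
    {"delta_pos":[0,0.001,0.04]},
    {"delta_pos":[0,0.001,0.08]},
    {"delta_pos":[0,0.001,0.12]},
    {"delta_pos":[0,0.001,0.16]},
    {"delta_pos":[0,0.001,0.19]},
    {"delta_pos":[0,0.001,0.21]},
    {"delta_pos":[0,0.001,0.225]},
    {"delta_pos":[0,0.001,0.23]},
    {"delta_pos":[0,0.001,0.23]},
    {"delta_pos":[0,0.001,0.23]}
  ]
}}

```text
invalid input at $.plan[0]: expected keys delta_pos, turn
```

Emit:
{"fn": "carry_out", "kwargs": {
  "hand": -1,
  "plan": [
    {"delta_pos":[0,0,0]},
    {"delta_pos":[0,0,0]},
    {"delta_pos":[0,0,0]},
    {"delta_pos":[0,0,0]},
    {"delta_pos":[0,0,0]},
    {"delta_pos":[0,0,0]},
    {"delta_pos":[0,0,0]},
    {"delta_pos":[0,0,0]},
    {"delta_pos":[0,0,0]},
    {"delta_pos":[0,0,0]}
  ]
}}

```text
invalid input at $.plan[0]: expected keys delta_pos, turn
```

Emit:
{"fn": "carry_out", "kwargs": {
  "hand": 1,
  "plan": [
    {"delta_pos":[0,0.001,0.04],"turn":[0,0,0]},
    {"delta_pos":[0,0.001,0.08],"turn":[0,0,0]},
    {"delta_pos":[0,0.001,0.12],"turn":[0,0,0]},
    {"delta_pos":[0,0.001,0.16],"turn":[0,0,0]},
    {"delta_pos":[0,0.001,0.19],"turn":[0,0,0]},
    {"delta_pos":[0,0.001,0.21],"turn":[0,0,0]},
    {"delta_pos":[0,0.001,0.225],"turn":[0,0,0]},
    {"delta_pos":[0,0.001,0.23],"turn":[0,0,0]},
    {"delta_pos":[0,0.001,0.23],"turn":[0,0,0]},
    {"delta_pos":[0,0.001,0.23],"turn":[0,0,0]}
  ]
}}

```text
clock: 3.93
position: [506.6, 81.2, 29.5]
tool_rot: [0.001, 0.596, 0.803, 0.001]
ft_force: [0.1, -0.5, -0.3]
width: 94.7
finger_force: 0.0
```

Emit:
{"fn": "carry_out", "kwargs": {
  "hand": -1,
  "plan": [
    {"delta_pos":[0,0,0],"turn":[0,0,0]},
    {"delta_pos":[0,0,0],"turn":[0,0,0]},
    {"delta_pos":[0,0,0],"turn":[0,0,0]},
    {"delta_pos":[0,0,0],"turn":[0,0,0]},
    {"delta_pos":[0,0,0],"turn":[0,0,0]},
    {"delta_pos":[0,0,0],"turn":[0,0,0]},
    {"delta_pos":[0,0,0],"turn":[0,0,0]},
    {"delta_pos":[0,0,0],"turn":[0,0,0]}
  ]
}}

```text
clock: 4.6
position: [505.1, 81.8, 27.9]
tool_rot: [-0.0, 0.595, 0.803, 0.0]
ft_force: [0.4, -0.0, 0.9]
width: 49.4
finger_force: 30.0
```

Run:
```python
from h import *
s=arm.sense();print(s['width'],s['finger_force'],s['ft_force'])
go((505.5,80.7,28),16.7); go((505.5,80.7,210),16.7)
```

```text
49.418844939397545 30.00154048204422 [ 0.43328829 -0.02247664  0.90123928]
pos [505.1   81.84  27.91] clk 4.6 delta [-0.0016  0.0001 -0.0001] turn [-0.    -0.     0.007] rows 0.0 0.02878449513348373
pos [505.1   81.84  27.91] clk 4.6 delta [-1.600e-03  1.000e-04 -2.428e-01] turn [-0.    -0.     0.007] rows 4.4 0.02878449513348373
```

Emit:
{"fn": "carry_out", "kwargs": {
  "plan": [
    {"delta_pos":[0,0,-0.02],"turn":[0,0,0]},
    {"delta_pos":[0,0,-0.05],"turn":[0,0,0]},
    {"delta_pos":[0,0,-0.09],"turn":[0,0,0]},
    {"delta_pos":[0,0,-0.13],"turn":[0,0,0]},
    {"delta_pos":[0,0,-0.17],"turn":[0,0,0]},
    {"delta_pos":[0,0,-0.2],"turn":[0,0,0]},
    {"delta_pos":[-0.04,-0.006,-0.2],"turn":[0,0,0]},
    {"delta_pos":[-0.08,-0.012,-0.2],"turn":[0,0,0]},
    {"delta_pos":[-0.12,-0.019,-0.2],"turn":[0,0,0]},
    {"delta_pos":[-0.16,-0.026,-0.2],"turn":[0,0,0]},
    {"delta_pos":[-0.2,-0.032,-0.2],"turn":[0,0,0]},
    {"delta_pos":[-0.23,-0.038,-0.2],"turn":[0,0,0]},
    {"delta_pos":[-0.2455,-0.0402,-0.2],"turn":[0,0,0]},
    {"delta_pos":[-0.2455,-0.0402,-0.2],"turn":[0,0,0]},
    {"delta_pos":[-0.2455,-0.0402,-0.2],"turn":[0,0,0]},
    {"delta_pos":[-0.2455,-0.0402,-0.2],"turn":[0,0,0]}
  ]
}}

```text
clock: 5.93
position: [529.6, -102.1, 177.7]
tool_rot: [-0.0, 0.595, 0.804, 0.0]
ft_force: [0.3, 0.3, -0.2]
width: 49.8
finger_force: 30.0
```

Run:
```python
from h import *
out=[]
for n in ('side','top'):
    c=arm.camera_params(n); p,d=arm.snapshot(n); cv2.imwrite(f'pics/{n}1.png',p); np.save(f'{n}1.npy',d); out.append(p)
    W=cloud(c,d); m=(p[...,2]>100)&(p[...,1]<70)&(abs(W[...,0]-529)<50)&(abs(W[...,1]+104)<50)&(W[...,2]>130)
    if m.sum(): T=W[m]; print(n,len(T),T.min(0),T.max(0))
    u,v=map(int,proj(c,(529.5,-104,140))); cr=p[max(v-50,0):v+50,max(u-60,0):u+60]; out[-1]=cv2.resize(cr,(400,333),interpolation=cv2.INTER_CUBIC)
    print(u,v)
s,c,p,d=wrist('w3'); 
print(s['position'],s['tool_rot'],s['ft_force'],s['width'],s['clock'])
cv2.imwrite('pics/c3.png',np.vstack([np.hstack(out),cv2.resize(p[120:400,80:480],(333,233)).copy() if 0 else cv2.copyMakeBorder(cv2.resize(p,(330,247)),0,0,0,470,0)]))
```

```text
side 177 [ 505.07908673 -124.45492917  168.88133907] [551.14962045 -79.48856256 207.33250926]
339 181
top 119 [512.42976256 -93.13437968 195.83165639] [549.57828491 -68.77215381 293.04725937]
381 247
[ 529.70897936 -101.87336452  177.80569416] [-1.99838051e-04  5.94855420e-01  8.03832681e-01  1.02801507e-04] [-0.28904345 -0.92356103 -0.15139991] 49.3965072062507 6.0333
```

View pics/c3.png

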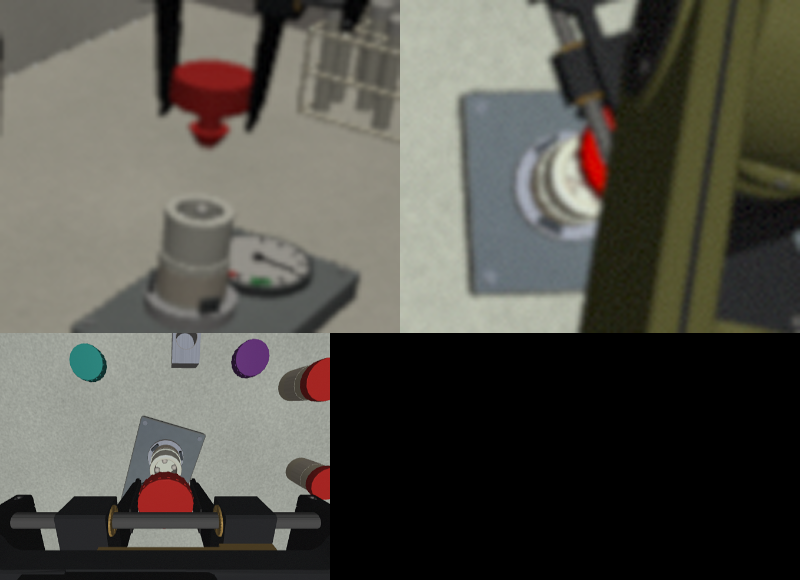

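Side crop shows the red cap gripped upright above the jar, roughly coaxial; the wrist view shows the jar partly behind the cap. Refining the offset with circle fits.

Run:
```python
from h import *
from scipy.optimize import least_squares
def fit(E,r,x0):
    f=lambda q: np.hypot(E[:,0]-q[0],E[:,1]-q[1])-r
    o=least_squares(f,x0,loss='soft_l1',f_scale=.5); return o.x.round(2),np.abs(f(o.x)).mean().round(2),len(E)
c={k:v for k,v in np.load('w3_c.npz').items()}; p=cv2.imread('pics/w3.png'); d=np.load('w3.npy'); W=cloud(c,d)
red=((p[...,2]>100)&(p[...,1]<70)&(W[...,2]>150))
z=W[red][:,2]; zt=np.percentile(z,70); print('captop z',zt,'expect',177.7+28)
top=red&(W[...,2]>zt-2.5)
# for each angle in sector toward the camera, max radius
def edge(P,c0,lo=-90,hi=90,ax=106.7):
    a=(np.degrees(np.arctan2(P[:,1]-c0[1],P[:,0]-c0[0]))-ax+180)%360-180; r=np.hypot(P[:,0]-c0[0],P[:,1]-c0[1]); E=[]
    for k in range(lo,hi,6):
        m=(a>=k)&(a<k+6)
        if m.sum()>1: E.append(P[m][r[m].argmax()])
    return np.array(E)
E=edge(W[top],(529.5,-102),-75,75); print('cap',fit(E[:,:2],24.7,(529,-102)))
T=W[(W[...,2]>106)&(W[...,2]<117)&(abs(W[...,0]-529)<30)&(abs(W[...,1]+104)<30)&(p[...,2].astype(int)-p[...,1]<25)]
E=edge(T,(530,-104),-75,75); print('jar w3',fit(E[:,:2],22.4,(529,-102)))
# same for the earlier pictures
c={k:v for k,v in np.load('w1_c.npz').items()}; W=cloud(c,np.load('w1.npy'))
T=W[(W[...,2]>107)&(W[...,2]<117)&(abs(W[...,0]-529)<30)&(abs(W[...,1]+104)<30)]
E=edge(T,(530,-104),-180,180); print('jar w1',fit(E[:,:2],22.4,(529,-102)))
c={k:v for k,v in np.load('w2_c.npz').items()}; p=cv2.imread('pics/w2.png'); W=cloud(c,np.load('w2.npy'))
T=W[(W[...,2]>54)&(W[...,2]<60)&(abs(W[...,0]-505)<40)&(abs(W[...,1]-81)<40)&(p[...,2]>100)&(p[...,1]<70)]
E=edge(T,(506,81),-180,180); print('cap w2',fit(E[:,:2],24.7,(506,81)))
for n,z0,z1 in (('side',107,117),('top',107,117)):
    c=arm.camera_params(n)
    for k in '01':
        if n+k=='top1': continue
        W=cloud(c,np.load(f'{n}{k}.npy')); T=W[(W[...,2]>z0)&(W[...,2]<z1)&(abs(W[...,0]-529)<30)&(abs(W[...,1]+104)<30)]
        E=edge(T,(530,-104),-180,180); print('jar',n,k,fit(E[:,:2],22.2,(529,-102)))
    W=cloud(c,np.load(f'{n}0.npy'));p=cv2.imread(f'pics/{n}0.png')
    T=W[(W[...,2]>54)&(W[...,2]<61)&(abs(W[...,0]-505)<40)&(abs(W[...,1]-81)<40)&(p[...,2]>100)&(p[...,1]<70)]
    E=edge(T,(506,81),-180,180); print('cap0',n,fit(E[:,:2],24.2,(506,81)))
c=arm.camera_params('side');W=cloud(c,np.load('side1.npy'));p=cv2.imread('pics/side1.png')
R_=(p[...,2]>80)&(p[...,1]<60)&(abs(W[...,0]-529)<40)&(abs(W[...,1]+104)<40)&(W[...,2]>175); z=W[R_][:,2]; print(np.percentile(z,[50,80,95]))
T=W[R_&(W[...,2]>202)]; E=edge(T,(529,-102),-180,180); print('cap1 side',fit(E[:,:2],24.2,(529,-102)))
```

```text
captop z 206.93577088933182 expect 205.7
cap (array([ 530.74, -103.58]), np.float64(0.22), 25)
jar w3 (array([ 531.04, -104.73]), np.float64(0.13), 25)
jar w1 (array([ 530.91, -104.82]), np.float64(0.52), 60)
cap w2 (array([506.7 ,  80.64]), np.float64(0.56), 60)
jar side 0 (array([ 529.82, -102.95]), np.float64(1.47), 48)
jar side 1 (array([ 529.71, -102.48]), np.float64(1.42), 50)
cap0 side (array([505.17,  82.04]), np.float64(2.0), 60)
jar top 0 (array([ 529.22, -104.02]), np.float64(0.69), 60)
cap0 top (array([505.04,  79.81]), np.float64(1.02), 60)
[205.62146322 206.3711281  206.88225194]
cap1 side (array([ 529.38, -101.66]), np.float64(3.02), 43)
```

Same-camera fits give cap minus jar = (-0.3, +1.15) mm. Correcting 1.2 mm along tool -x and lowering 52 mm; cap home should be about 74 mm down.

Emit:
{"fn": "carry_out", "kwargs": {
  "plan": [
    {"delta_pos":[-0.0016,0,0],"turn":[0,0,0]},
    {"delta_pos":[-0.0016,0,0.012],"turn":[0,0,0]},
    {"delta_pos":[-0.0016,0,0.024],"turn":[0,0,0]},
    {"delta_pos":[-0.0016,0,0.036],"turn":[0,0,0]},
    {"delta_pos":[-0.0016,0,0.048],"turn":[0,0,0]},
    {"delta_pos":[-0.0016,0,0.056],"turn":[0,0,0]},
    {"delta_pos":[-0.0016,0,0.062],"turn":[0,0,0]},
    {"delta_pos":[-0.0016,0,0.066],"turn":[0,0,0]},
    {"delta_pos":[-0.0016,0,0.07],"turn":[0,0,0]},
    {"delta_pos":[-0.0016,0,0.07],"turn":[0,0,0]},
    {"delta_pos":[-0.0016,0,0.07],"turn":[0,0,0]}
  ]
}}

```text
clock: 7.0
position: [530.3, -104.4, 125.6]
tool_rot: [0.0, 0.596, 0.803, 0.0]
ft_force: [0.4, -0.2, 0.5]
width: 49.4
finger_force: 30.0
```

Emit:
{"fn": "carry_out", "kwargs": {
  "plan": [
    {"delta_pos":[0,0,0.003],"turn":[0,0,0]},
    {"delta_pos":[0,0,0.006],"turn":[0,0,0]},
    {"delta_pos":[0,0,0.009],"turn":[0,0,0]},
    {"delta_pos":[0,0,0.012],"turn":[0,0,0]},
    {"delta_pos":[0,0,0.014],"turn":[0,0,0]},
    {"delta_pos":[0,0,0.016],"turn":[0,0,0]},
    {"delta_pos":[0,0,0.016],"turn":[0,0,0]}
  ]
}}

```text
clock: 7.58
position: [531.5, -104.6, 114.9]
tool_rot: [0.002, 0.595, 0.803, 0.001]
ft_force: [0.2, 1.4, 5.6]
width: 49.7
finger_force: 30.0
```

Emit:
{"fn": "carry_out", "kwargs": {
  "plan": [
    {"delta_pos":[0,0,0.002],"turn":[0,0,0]},
    {"delta_pos":[0,0,0.004],"turn":[0,0,0]},
    {"delta_pos":[0,0,0.004],"turn":[0,0,0]}
  ]
}}

```text
clock: 7.83
position: [530.3, -104.6, 110.2]
tool_rot: [0.0, 0.595, 0.803, -0.0]
ft_force: [1.4, -0.5, -1.5]
width: 49.3
finger_force: 30.0
```

Emit:
{"fn": "carry_out", "kwargs": {
  "plan": [
    {"delta_pos":[0,0,0.002],"turn":[0,0,0]},
    {"delta_pos":[0,0,0.004],"turn":[0,0,0]},
    {"delta_pos":[0,0,0.004],"turn":[0,0,0]}
  ]
}}

```text
clock: 8.08
position: [529.5, -104.1, 106.3]
tool_rot: [-0.001, 0.596, 0.803, -0.0]
ft_force: [0.1, -0.1, -2.3]
width: 49.4
finger_force: 30.0
```

The catches gave ~6 N and then released; now easing on to the rim.

Emit:
{"fn": "carry_out", "kwargs": {
  "plan": [
    {"delta_pos":[0,0,0.0013],"turn":[0,0,0]},
    {"delta_pos":[0,0,0.0027],"turn":[0,0,0]},
    {"delta_pos":[0,0,0.0027],"turn":[0,0,0]},
    {"delta_pos":[0,0,0.0027],"turn":[0,0,0]}
  ]
}}

```text
clock: 8.42
position: [530.1, -104.3, 105.3]
tool_rot: [-0.0, 0.595, 0.803, -0.0]
ft_force: [0.1, 1.0, 0.6]
width: 49.4
finger_force: 30.0
```

Emit:
{"fn": "carry_out", "kwargs": {
  "plan": [
    {"delta_pos":[0,0,0.0007],"turn":[0,0,0]},
    {"delta_pos":[0,0,0.0013],"turn":[0,0,0]},
    {"delta_pos":[0,0,0.0013],"turn":[0,0,0]},
    {"delta_pos":[0,0,0.0013],"turn":[0,0,0]}
  ]
}}

```text
clock: 8.75
position: [530.2, -104.4, 104.6]
tool_rot: [0.0, 0.595, 0.803, -0.0]
ft_force: [-0.4, 0.7, 0.2]
width: 49.7
finger_force: 30.0
```

Emit:
{"fn": "carry_out", "kwargs": {
  "plan": [
    {"delta_pos":[0,0,0.0007],"turn":[0,0,0]},
    {"delta_pos":[0,0,0.0013],"turn":[0,0,0]},
    {"delta_pos":[0,0,0.0013],"turn":[0,0,0]},
    {"delta_pos":[0,0,0.0013],"turn":[0,0,0]}
  ]
}}

```text
clock: 9.08
position: [530.2, -104.3, 103.9]
tool_rot: [0.0, 0.596, 0.803, 0.0]
ft_force: [-2.2, 1.0, 5.0]
width: 49.7
finger_force: 30.0
```

Emit:
{"fn": "carry_out", "kwargs": {
  "plan": [
    {"delta_pos":[0,0,0.0005],"turn":[0,0,0]},
    {"delta_pos":[0,0,0.001],"turn":[0,0,0]},
    {"delta_pos":[0,0,0.001],"turn":[0,0,0]},
    {"delta_pos":[0,0,0.001],"turn":[0,0,0]},
    {"delta_pos":[0,0,0.001],"turn":[0,0,0]}
  ]
}}

```text
clock: 9.5
position: [530.3, -104.3, 103.5]
tool_rot: [0.0, 0.596, 0.803, 0.0]
ft_force: [-3.2, 1.5, 7.2]
width: 49.4
finger_force: 30.0
```

Run:
```python
from h import *
F=[]
for i in range(4):
    wrist('w4'); F.append(arm.sense()['ft_force'])
print(np.mean(F,0),arm.sense()['position'],arm.sense()['clock'])
p,d=arm.snapshot('side'); c=arm.camera_params('side'); cv2.imwrite('pics/side2.png',p); u,v=map(int,proj(c,(529.5,-120,110)))
a=cv2.resize(p[v-45:v+45,u-50:u+70],(520,390),interpolation=cv2.INTER_CUBIC)
w=cv2.imread('pics/w4.png'); print(w.shape); cv2.imwrite('pics/c4.png',np.hstack([a,cv2.resize(w,(280,210)) if 0 else cv2.copyMakeBorder(cv2.resize(w,(280,210)),0,180,0,0,0)]))
```

```text
[-3.11927579  0.95714397  6.77518157] [ 530.30268223 -104.33626546  103.52330369] 9.7
(420, 560, 3)
```

View pics/c4.png

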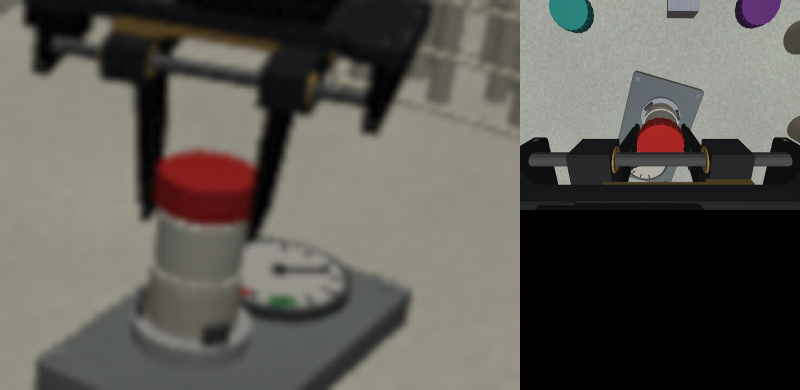

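The side crop shows the cap's underside flush on the jar and the pointer turned to the press side (~7 N). A little more press to be sure.

Emit:
{"fn": "carry_out", "kwargs": {
  "plan": [
    {"delta_pos":[0,0,0.0005],"turn":[0,0,0]},
    {"delta_pos":[0,0,0.001],"turn":[0,0,0]},
    {"delta_pos":[0,0,0.001],"turn":[0,0,0]},
    {"delta_pos":[0,0,0.001],"turn":[0,0,0]},
    {"delta_pos":[0,0,0.001],"turn":[0,0,0]}
  ]
}}

```text
clock: 10.17
position: [530.3, -104.3, 103.2]
tool_rot: [0.0, 0.596, 0.803, 0.0]
ft_force: [-4.7, 2.1, 8.7]
width: 49.3
finger_force: 30.0
```

Emit:
{"fn": "carry_out", "kwargs": {
  "plan": [
    {"delta_pos":[0,0,0.0005],"turn":[0,0,0]},
    {"delta_pos":[0,0,0.001],"turn":[0,0,0]},
    {"delta_pos":[0,0,0.0013],"turn":[0,0,0]},
    {"delta_pos":[0,0,0.0013],"turn":[0,0,0]},
    {"delta_pos":[0,0,0.0013],"turn":[0,0,0]}
  ]
}}

```text
clock: 10.58
position: [530.4, -104.3, 102.8]
tool_rot: [0.0, 0.596, 0.803, 0.0]
ft_force: [-6.4, 1.4, 11.5]
width: 49.3
finger_force: 30.0
```

Slope is now the holder's 8 N/mm, so the cap is on the rim. Now pull up gently.

Emit:
{"fn": "carry_out", "kwargs": {
  "plan": [
    {"delta_pos":[0,0,-0.001],"turn":[0,0,0]},
    {"delta_pos":[0,0,-0.003],"turn":[0,0,0]},
    {"delta_pos":[0,0,-0.005],"turn":[0,0,0]},
    {"delta_pos":[0,0,-0.0065],"turn":[0,0,0]},
    {"delta_pos":[0,0,-0.0065],"turn":[0,0,0]},
    {"delta_pos":[0,0,-0.0065],"turn":[0,0,0]}
  ]
}}

```text
clock: 11.08
position: [530.0, -104.3, 105.3]
tool_rot: [-0.0, 0.596, 0.803, -0.0]
ft_force: [0.1, 0.0, -0.8]
width: 49.5
finger_force: 30.0
```

Emit:
{"fn": "carry_out", "kwargs": {
  "plan": [
    {"delta_pos":[0,0,-0.0007],"turn":[0,0,0]},
    {"delta_pos":[0,0,-0.0013],"turn":[0,0,0]},
    {"delta_pos":[0,0,-0.0013],"turn":[0,0,0]},
    {"delta_pos":[0,0,-0.0013],"turn":[0,0,0]}
  ]
}}

```text
clock: 11.42
position: [529.9, -104.2, 106.3]
tool_rot: [-0.0, 0.595, 0.803, -0.0]
ft_force: [0.8, -0.2, -2.5]
width: 49.7
finger_force: 30.0
```

Emit:
{"fn": "carry_out", "kwargs": {
  "plan": [
    {"delta_pos":[0,0,-0.0005],"turn":[0,0,0]},
    {"delta_pos":[0,0,-0.001],"turn":[0,0,0]},
    {"delta_pos":[0,0,-0.001],"turn":[0,0,0]},
    {"delta_pos":[0,0,-0.001],"turn":[0,0,0]}
  ]
}}

```text
clock: 11.75
position: [529.8, -104.2, 106.9]
tool_rot: [-0.0, 0.596, 0.803, -0.0]
ft_force: [1.0, 0.3, -5.1]
width: 49.5
finger_force: 30.0
```

Emit:
{"fn": "carry_out", "kwargs": {
  "plan": [
    {"delta_pos":[0,0,-0.0005],"turn":[0,0,0]},
    {"delta_pos":[0,0,-0.001],"turn":[0,0,0]},
    {"delta_pos":[0,0,-0.001],"turn":[0,0,0]},
    {"delta_pos":[0,0,-0.001],"turn":[0,0,0]}
  ]
}}

```text
clock: 12.08
position: [529.4, -104.0, 107.7]
tool_rot: [-0.001, 0.596, 0.803, -0.0]
ft_force: [-1.0, 0.4, -6.0]
width: 49.4
finger_force: 30.0
```

Emit:
{"fn": "carry_out", "kwargs": {
  "plan": [
    {"delta_pos":[0,0,-0.0004],"turn":[0,0,0]},
    {"delta_pos":[0,0,-0.0007],"turn":[0,0,0]},
    {"delta_pos":[0,0,-0.0007],"turn":[0,0,0]},
    {"delta_pos":[0,0,-0.0007],"turn":[0,0,0]},
    {"delta_pos":[0,0,-0.0007],"turn":[0,0,0]}
  ]
}}

```text
clock: 12.5
position: [529.9, -104.4, 108.8]
tool_rot: [-0.0, 0.595, 0.803, -0.0]
ft_force: [-2.8, 0.4, -5.9]
width: 49.9
finger_force: 30.0
```

Run:
```python
from h import *
F=[]
for i in range(5):
    p,d=arm.snapshot('side'); F.append(arm.sense()['ft_force'])
print(np.round(F,1),arm.sense()['position'],arm.sense()['clock'])
c=arm.camera_params('side'); cv2.imwrite('pics/side3.png',p); u,v=map(int,proj(c,(529.5,-120,110)))
a=cv2.resize(p[v-45:v+45,u-50:u+70],(520,390),interpolation=cv2.INTER_CUBIC)
cv2.imwrite('pics/c5.png',a)
```

```text
[[-2.6 -0.4 -4.8]
 [-3.4  1.2 -5.2]
 [-2.6 -0.2 -5.1]
 [-2.9 -0.7 -5.3]
 [-2.2 -0.1 -4.9]] [ 530.06857192 -104.3895066   108.81174516] 12.75
```

View pics/c5.png

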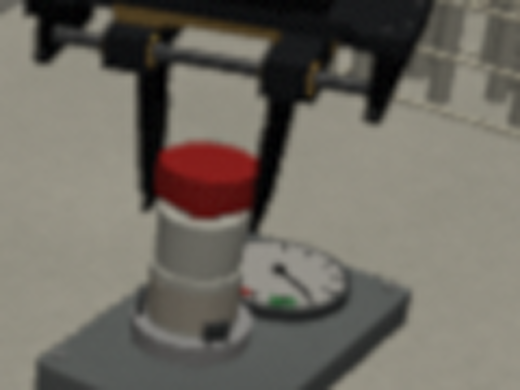

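The crop shows the dial at ~5 N pull, but the cap looks a bit tilted with a gap on the left. Measuring tilt and offset by depth.

Run:
```python
from h import *
wrist('w5')
def plane(P):
    m=np.ones(len(P),bool)
    for _ in range(5):
        A=np.c_[P[:,:2]-P[m][:,:2].mean(0),np.ones(len(P))]; q=np.linalg.lstsq(A[m],P[m][:,2],rcond=None)[0]; r=P[:,2]-A@q; m=abs(r)<1.5
    return q.round(3),P[m].mean(0).round(1),m.sum()
for n in ('w2','w3','w4','w5'):
    c={k:v for k,v in np.load(n+'_c.npz').items()}; p=cv2.imread(f'pics/{n}.png'); d=np.load(n+'.npy'); W=cloud(c,d)
    cx,cy=((505,81) if n=='w2' else (530,-104))
    red=((p[...,2]>100)&(p[...,1]<70)&(np.hypot(W[...,0]-cx,W[...,1]-cy)<32)); red=cv2.erode(red.astype(np.uint8),np.ones((3,3)))>0
    T=W[red]; T=T[T[:,2]>np.percentile(T[:,2],60)-5]; print(n,plane(T))
    if n in('w4','w5'):
        # front-face gap: columns through the cap; print z profile down the column at cap centre
        us=np.where(red.any(0))[0]; u=int(us.mean()); 
        vs=np.where(red[:,u])[0]; print('col',u,[(v,W[v,u].round(1).tolist(),p[v,u].tolist()) for v in range(vs.min()-6,vs.min()+24,2)])
c=arm.camera_params('side'); 
from scipy.spatial.transform import Rotation
s=arm.sense(); print(s['wrist_torque'],s['ft_force'],s['position'],s['tool_rot'])
```

```text
w2 (array([1.0000e-03, 1.0000e-03, 5.6834e+01]), array([506.7,  81.5,  56.8]), np.int64(1433))
w3 (array([ -0.   ,  -0.   , 206.664]), array([528.6, -96.4, 206.7]), np.int64(3957))
w4 (array([-1.10000e-02,  3.70000e-02,  1.32831e+02]), array([529.1, -98.9, 132.8]), np.int64(3882))
col 280 [(245, [523.8, -82.7, 126.9], [20, 22, 86]), (247, [523.7, -82.3, 130.6], [21, 22, 86]), (249, [523.8, -82.6, 132.5], [24, 26, 111]), (251, [524.0, -83.1, 133.7], [41, 45, 178]), (253, [524.3, -84.3, 133.3], [34, 38, 168]), (255, [524.6, -85.3, 133.4], [35, 39, 169]), (257, [524.9, -86.3, 133.5], [34, 38, 168]), (259, [525.3, -87.7, 132.7], [35, 38, 169]), (261, [525.6, -88.5, 133.1], [34, 38, 169]), (263, [525.9, -89.4, 133.5], [35, 39, 169]), (265, [526.2, -90.6, 133.2], [35, 38, 168]), (267, [526.5, -91.4, 133.7], [36, 39, 169]), (269, [526.9, -92.9, 132.7], [35, 39, 169]), (271, [527.4, -94.4, 131.8], [34, 39, 169]), (273, [527.6, -95.0, 132.8], [36, 39, 169])]
w5 (array([-1.40000e-02,  4.50000e-02,  1.38136e+02]), array([528.9, -98.9, 138.1]), np.int64(3954))
col 280 [(245, [523.6, -82.6, 132.8], [19, 20, 86]), (247, [523.6, -82.8, 134.8], [20, 21, 86]), (249, [523.6, -82.5, 138.2], [23, 23, 96]), (251, [523.8, -83.5, 138.3], [42, 47, 180]), (253, [524.0, -84.1, 139.3], [35, 38, 168]), (255, [524.3, -85.0, 139.7], [35, 38, 168]), (257, [524.6, -86.1, 139.3], [35, 38, 168]), (259, [525.0, -87.3, 139.1], [35, 40, 169]), (261, [525.3, -88.1, 139.5], [34, 38, 168]), (263, [525.7, -89.5, 138.6], [34, 37, 168]), (265, [525.9, -90.4, 139.0], [36, 39, 168]), (267, [526.3, -91.5, 138.8], [35, 38, 168]), (269, [526.7, -92.8, 138.4], [34, 38, 168]), (271, [527.0, -93.9, 138.2], [34, 37, 168]), (273, [527.1, -94.3, 139.6], [35, 37, 167])]
[0.00073183 0.33264171 0.00337285] [-2.08824285  0.07378477 -5.21305085] [ 530.09081385 -104.40456145  108.82492914] [-2.46909947e-05  5.95525209e-01  8.03336613e-01 -1.07303546e-04]
```

The cap has turned ~0.046 rad about the grip axis (it was already so when pressed), so I don't trust the seating. Going back down while levelling it (turn about tool y), then re-press.

Emit:
{"fn": "carry_out", "kwargs": {
  "plan": [
    {"delta_pos":[0,0,0.001],"turn":[0,-0.02,0]},
    {"delta_pos":[0,0,0.002],"turn":[0,-0.04,0]},
    {"delta_pos":[0,0,0.003],"turn":[0,-0.06,0]},
    {"delta_pos":[0,0,0.004],"turn":[0,-0.08,0]},
    {"delta_pos":[0,0,0.004],"turn":[0,-0.094,0]},
    {"delta_pos":[0,0,0.004],"turn":[0,-0.094,0]},
    {"delta_pos":[0,0,0.004],"turn":[0,-0.094,0]}
  ]
}}

```text
clock: 13.38
position: [530.8, -104.0, 106.2]
tool_rot: [0.02, 0.595, 0.803, -0.013]
ft_force: [0.5, -0.1, -2.4]
width: 49.2
finger_force: 30.0
```

```bash
cat >> h.py <<'E'
from scipy.optimize import least_squares
def plane(P):
    m=np.ones(len(P),bool)
    for _ in range(5):
        A=np.c_[P[:,:2]-[530.9,-104.8],np.ones(len(P))]; q=np.linalg.lstsq(A[m],P[m][:,2],rcond=None)[0]; r=P[:,2]-A@q; m=abs(r)<1.5
    return q,P[m]
def capfit(n):
    c={k:v for k,v in np.load(n+'_c.npz').items()}; p=cv2.imread(f'pics/{n}.png'); W=cloud(c,np.load(n+'.npy'))
    red=((p[...,2]>100)&(p[...,1]<70)&(np.hypot(W[...,0]-530,W[...,1]+104)<32))
    T=W[red]; T=T[T[:,2]>np.percentile(T[:,2],60)-5]; q,T=plane(T)
    a=(np.degrees(np.arctan2(T[:,1]+104,T[:,0]-530))-106.7+180)%360-180; r=np.hypot(T[:,1]+104,T[:,0]-530)
    E=np.array([T[m][r[m].argmax()] for k in range(-75,75,6) for m in [(a>=k)&(a<k+6)] if m.sum()>1])
    o=least_squares(lambda x: np.hypot(E[:,0]-x[0],E[:,1]-x[1])-24.7,(530,-104),loss='soft_l1',f_scale=.5).x
    print(n,'tilt dz/dx,dz/dy',q[:2].round(3),'top z at axis (bias -0.8)',(q[2]-.8).round(2),'top centre',o.round(2),'head centre',(o+10*q[:2]).round(2),'bulge',(o+35*q[:2]).round(2))
E
python3 - <<'E'
from h import *
wrist('w6')
for n in('w3','w4','w5','w6'): capfit(n)
F=[]
for i in range(3): arm.snapshot('wrist'); F.append(arm.sense()['ft_force'])
s=arm.sense(); print(np.mean(F,0),s['position'],s['clock'],s['tool_rot'])
E
```

```text
w3 tilt dz/dx,dz/dy [ 0.001 -0.003] top z at axis (bias -0.8) 205.87 top centre [ 530.65 -103.7 ] head centre [ 530.66 -103.73] bulge [ 530.68 -103.8 ]
w4 tilt dz/dx,dz/dy [-0.011  0.034] top z at axis (bias -0.8) 131.79 top centre [ 531.12 -106.13] head centre [ 531.01 -105.8 ] bulge [ 530.74 -104.96]
w5 tilt dz/dx,dz/dy [-0.013  0.042] top z at axis (bias -0.8) 137.04 top centre [ 531.02 -106.18] head centre [ 530.89 -105.76] bulge [ 530.55 -104.72]
w6 tilt dz/dx,dz/dy [0.001 0.   ] top z at axis (bias -0.8) 134.48 top centre [ 531.31 -104.62] head centre [ 531.32 -104.62] bulge [ 531.34 -104.62]
[ 0.4709557   0.12252846 -2.23195677] [ 530.61279574 -104.3492363   106.10948827] 13.5833 [ 0.01930085  0.59536454  0.80310694 -0.01370357]
```

Now level and centred within 0.5 mm of the jar axis. Pressing again in steps.

Emit:
{"fn": "carry_out", "kwargs": {
  "plan": [
    {"delta_pos":[0,0,0.0013],"turn":[0,0,0]},
    {"delta_pos":[0,0,0.0026],"turn":[0,0,0]},
    {"delta_pos":[0,0,0.004],"turn":[0,0,0]},
    {"delta_pos":[0,0,0.004],"turn":[0,0,0]},
    {"delta_pos":[0,0,0.004],"turn":[0,0,0]},
    {"delta_pos":[0,0,0.004],"turn":[0,0,0]}
  ]
}}

```text
clock: 14.08
position: [530.6, -104.5, 103.4]
tool_rot: [0.019, 0.595, 0.803, -0.014]
ft_force: [-0.5, 1.4, 3.0]
width: 49.3
finger_force: 30.0
```

Emit:
{"fn": "carry_out", "kwargs": {
  "plan": [
    {"delta_pos":[0,0,0.0007],"turn":[0,0,0]},
    {"delta_pos":[0,0,0.0013],"turn":[0,0,0]},
    {"delta_pos":[0,0,0.0013],"turn":[0,0,0]},
    {"delta_pos":[0,0,0.0013],"turn":[0,0,0]}
  ]
}}

```text
clock: 14.42
position: [530.6, -104.6, 102.9]
tool_rot: [0.019, 0.595, 0.803, -0.014]
ft_force: [-2.2, 1.3, 5.2]
width: 49.4
finger_force: 30.0
```

Emit:
{"fn": "carry_out", "kwargs": {
  "plan": [
    {"delta_pos":[0,0,0.001],"turn":[0,0,0]},
    {"delta_pos":[0,0,0.002],"turn":[0,0,0]},
    {"delta_pos":[0,0,0.0027],"turn":[0,0,0]},
    {"delta_pos":[0,0,0.0027],"turn":[0,0,0]},
    {"delta_pos":[0,0,0.0027],"turn":[0,0,0]}
  ]
}}

```text
clock: 14.83
position: [530.7, -104.6, 102.1]
tool_rot: [0.019, 0.595, 0.803, -0.014]
ft_force: [-6.1, 3.4, 11.2]
width: 49.1
finger_force: 30.0
```

Emit:
{"fn": "carry_out", "kwargs": {
  "plan": [
    {"delta_pos":[0,0,0.001],"turn":[0,0,0]},
    {"delta_pos":[0,0,0.002],"turn":[0,0,0]},
    {"delta_pos":[0,0,0.002],"turn":[0,0,0]},
    {"delta_pos":[0,0,0.002],"turn":[0,0,0]},
    {"delta_pos":[0,0,0.002],"turn":[0,0,0]}
  ]
}}

```text
clock: 15.25
position: [530.7, -104.6, 101.5]
tool_rot: [0.019, 0.595, 0.803, -0.014]
ft_force: [-8.6, 3.8, 16.3]
width: 49.6
finger_force: 30.0
```

Run:
```python
from h import *
wrist('w7'); capfit('w7')
F=[]
for i in range(3): arm.snapshot('side'); F.append(arm.sense()['ft_force'])
s=arm.sense(); print(np.mean(F,0),s['position'],s['clock'],s['wrist_torque'])
```

```text
w7 tilt dz/dx,dz/dy [-0.001 -0.002] top z at axis (bias -0.8) 129.84 top centre [ 531.27 -105.17] head centre [ 531.27 -105.19] bulge [ 531.25 -105.24]
[-7.24936652  3.36291031 16.36621455] [ 530.70730688 -104.60562358  101.47306583] 15.45 [ 0.45681595  1.27460328 -0.0121486 ]
```

16 N, level, underside on the compressed rim (109.8 vs 110.0): home. Now unload and pull.

Emit:
{"fn": "carry_out", "kwargs": {
  "plan": [
    {"delta_pos":[0,0,-0.001],"turn":[0,0,0]},
    {"delta_pos":[0,0,-0.003],"turn":[0,0,0]},
    {"delta_pos":[0,0,-0.005],"turn":[0,0,0]},
    {"delta_pos":[0,0,-0.007],"turn":[0,0,0]},
    {"delta_pos":[0,0,-0.008],"turn":[0,0,0]},
    {"delta_pos":[0,0,-0.008],"turn":[0,0,0]},
    {"delta_pos":[0,0,-0.008],"turn":[0,0,0]}
  ]
}}

```text
clock: 16.03
position: [530.0, -104.4, 103.8]
tool_rot: [0.019, 0.595, 0.803, -0.014]
ft_force: [0.2, 0.1, -0.6]
width: 49.9
finger_force: 30.0
```

Emit:
{"fn": "carry_out", "kwargs": {
  "plan": [
    {"delta_pos":[0,0,-0.0007],"turn":[0,0,0]},
    {"delta_pos":[0,0,-0.0013],"turn":[0,0,0]},
    {"delta_pos":[0,0,-0.002],"turn":[0,0,0]},
    {"delta_pos":[0,0,-0.002],"turn":[0,0,0]},
    {"delta_pos":[0,0,-0.002],"turn":[0,0,0]}
  ]
}}

```text
clock: 16.45
position: [530.0, -104.3, 105.7]
tool_rot: [0.019, 0.595, 0.803, -0.014]
ft_force: [0.6, 0.2, -1.1]
width: 49.1
finger_force: 30.0
```

Run:
```python
from h import *
wrist('w8'); capfit('w8')
F=[]
for i in range(3): arm.snapshot('side'); F.append(arm.sense()['ft_force'])
s=arm.sense(); print(np.mean(F,0),s['position'],s['clock'],s['wrist_torque'])
```

```text
w8 tilt dz/dx,dz/dy [-0.001  0.   ] top z at axis (bias -0.8) 134.02 top centre [ 530.62 -104.9 ] head centre [ 530.61 -104.89] bulge [ 530.6  -104.89]
[-0.12705552  0.29687972 -0.806756  ] [ 530.07686071 -104.31165613  105.75427742] 16.65 [ 0.07541052 -0.08449756  0.05319539]
```

Emit:
{"fn": "carry_out", "kwargs": {
  "plan": [
    {"delta_pos":[0,0,-0.0007],"turn":[0,0,0]},
    {"delta_pos":[0,0,-0.0013],"turn":[0,0,0]},
    {"delta_pos":[0,0,-0.0013],"turn":[0,0,0]},
    {"delta_pos":[0,0,-0.0013],"turn":[0,0,0]}
  ]
}}

```text
clock: 16.98
position: [529.9, -104.2, 106.4]
tool_rot: [0.019, 0.595, 0.803, -0.014]
ft_force: [0.6, -0.6, -3.4]
width: 49.5
finger_force: 30.0
```

Emit:
{"fn": "carry_out", "kwargs": {
  "plan": [
    {"delta_pos":[0,0,-0.0007],"turn":[0,0,0]},
    {"delta_pos":[0,0,-0.0013],"turn":[0,0,0]},
    {"delta_pos":[0,0,-0.0013],"turn":[0,0,0]},
    {"delta_pos":[0,0,-0.0013],"turn":[0,0,0]}
  ]
}}

```text
clock: 17.32
position: [529.6, -104.1, 107.1]
tool_rot: [0.018, 0.595, 0.803, -0.014]
ft_force: [0.5, -0.0, -5.6]
width: 49.5
finger_force: 30.0
```

Run:
```python
from h import *
wrist('w9'); capfit('w9')
F=[]
for i in range(3): arm.snapshot('side'); F.append(arm.sense()['ft_force'])
s=arm.sense(); print(np.mean(F,0),s['position'],s['clock'],s['wrist_torque'])
```

```text
w9 tilt dz/dx,dz/dy [-0.001 -0.003] top z at axis (bias -0.8) 135.39 top centre [ 530.05 -104.76] head centre [ 530.04 -104.79] bulge [ 530.01 -104.87]
[ 0.43690652  0.23278358 -6.41985765] [ 529.63371808 -104.12526979  107.25641901] 17.5167 [-0.03625116 -0.05802032 -0.05899142]
```

Emit:
{"fn": "carry_out", "kwargs": {
  "plan": [
    {"delta_pos":[0,0.0003,-0.0007],"turn":[0,0,0]},
    {"delta_pos":[0,0.0007,-0.0013],"turn":[0,0,0]},
    {"delta_pos":[0,0.0007,-0.0013],"turn":[0,0,0]},
    {"delta_pos":[0,0.0007,-0.0013],"turn":[0,0,0]}
  ]
}}

```text
clock: 17.85
position: [529.9, -103.9, 107.9]
tool_rot: [0.018, 0.595, 0.803, -0.014]
ft_force: [-0.2, -1.2, -10.4]
width: 49.5
finger_force: 30.0
```

Run:
```python
from h import *
wrist('w10'); capfit('w10')
F=[]
for i in range(2): arm.snapshot('side'); F.append(arm.sense()['ft_force'])
s=arm.sense(); print(np.mean(F,0),s['position'],s['clock'],s['wrist_torque'])
```

```text
w10 tilt dz/dx,dz/dy [-0.003 -0.004] top z at axis (bias -0.8) 136.17 top centre [ 530.43 -104.53] head centre [ 530.4  -104.58] bulge [ 530.32 -104.69]
[ -0.34140874  -0.38690598 -11.07279401] [ 529.95463088 -103.91152371  108.05719971] 18.0 [-0.10219948  0.16974695 -0.00199455]
```

About 11 N, level, cap ~2.8 mm above the rim. Easing a touch and holding.

Emit:
{"fn": "carry_out", "kwargs": {
  "plan": [
    {"delta_pos":[0,0,0.0003],"turn":[0,0,0]},
    {"delta_pos":[0,0,0.0003],"turn":[0,0,0]},
    {"delta_pos":[0,0,0.0003],"turn":[0,0,0]},
    {"delta_pos":[0,0,0.0003],"turn":[0,0,0]},
    {"delta_pos":[0,0,0.0003],"turn":[0,0,0]},
    {"delta_pos":[0,0,0.0003],"turn":[0,0,0]},
    {"delta_pos":[0,0,0.0003],"turn":[0,0,0]},
    {"delta_pos":[0,0,0.0003],"turn":[0,0,0]},
    {"delta_pos":[0,0,0.0003],"turn":[0,0,0]},
    {"delta_pos":[0,0,0.0003],"turn":[0,0,0]},
    {"delta_pos":[0,0,0.0003],"turn":[0,0,0]},
    {"delta_pos":[0,0,0.0003],"turn":[0,0,0]},
    {"delta_pos":[0,0,0.0003],"turn":[0,0,0]},
    {"delta_pos":[0,0,0.0003],"turn":[0,0,0]}
  ]
}}

```text
clock: 19.17
position: [530.5, -103.9, 108.4]
tool_rot: [0.019, 0.595, 0.803, -0.014]
ft_force: [-2.0, -0.0, -12.5]
width: 49.2
finger_force: 30.0
```

Run:
```python
from h import *
F=[]
for i in range(5): p,d=arm.snapshot('side'); F.append(arm.sense()['ft_force'])
s=arm.sense(); print(np.mean(F,0),s['position'],s['clock'])
c=arm.camera_params('side'); u,v=map(int,proj(c,(529.5,-120,110)))
cv2.imwrite('pics/c6.png',cv2.resize(p[v-45:v+45,u-50:u+70],(520,390),interpolation=cv2.INTER_CUBIC))
```

```text
[ -1.71243262   0.69737751 -12.74431924] [ 530.50933485 -103.93348695  108.420452  ] 19.4167
```

View pics/c6.png

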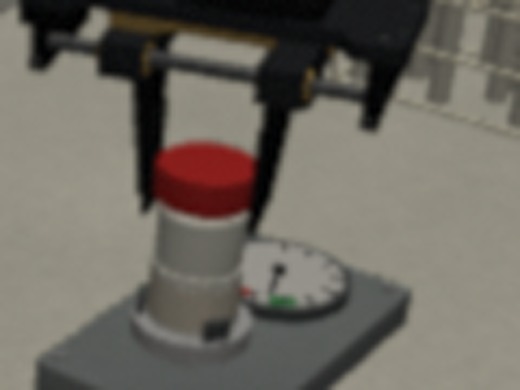

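The pointer is at the upper end of the green band (~12.5 N, crept up). Easing to 10 N and holding again.

Emit:
{"fn": "carry_out", "kwargs": {
  "plan": [
    {"delta_pos":[0,0,0.0005],"turn":[0,0,0]},
    {"delta_pos":[0,0,0.0005],"turn":[0,0,0]},
    {"delta_pos":[0,0,0.0005],"turn":[0,0,0]},
    {"delta_pos":[0,0,0.0005],"turn":[0,0,0]},
    {"delta_pos":[0,0,0.0005],"turn":[0,0,0]},
    {"delta_pos":[0,0,0.0005],"turn":[0,0,0]},
    {"delta_pos":[0,0,0.0005],"turn":[0,0,0]}
  ]
}}

```text
clock: 20.0
position: [530.6, -104.0, 108.2]
tool_rot: [0.019, 0.595, 0.803, -0.014]
ft_force: [-1.7, 1.8, -11.3]
width: 49.3
finger_force: 30.0
```

Emit:
{"fn": "carry_out", "kwargs": {
  "plan": [
    {"delta_pos":[0,0,0.0003],"turn":[0,0,0]},
    {"delta_pos":[0,0,0.0003],"turn":[0,0,0]},
    {"delta_pos":[0,0,0.0003],"turn":[0,0,0]},
    {"delta_pos":[0,0,0.0003],"turn":[0,0,0]},
    {"delta_pos":[0,0,0.0003],"turn":[0,0,0]},
    {"delta_pos":[0,0,0.0003],"turn":[0,0,0]},
    {"delta_pos":[0,0,0.0003],"turn":[0,0,0]},
    {"delta_pos":[0,0,0.0003],"turn":[0,0,0]},
    {"delta_pos":[0,0,0.0003],"turn":[0,0,0]},
    {"delta_pos":[0,0,0.0003],"turn":[0,0,0]},
    {"delta_pos":[0,0,0.0003],"turn":[0,0,0]},
    {"delta_pos":[0,0,0.0003],"turn":[0,0,0]},
    {"delta_pos":[0,0,0.0003],"turn":[0,0,0]},
    {"delta_pos":[0,0,0.0003],"turn":[0,0,0]},
    {"delta_pos":[0,0,0.0003],"turn":[0,0,0]}
  ]
}}

```text
clock: 21.25
position: [530.7, -104.1, 108.0]
tool_rot: [0.019, 0.595, 0.803, -0.014]
ft_force: [-1.9, 1.1, -10.0]
width: 49.3
finger_force: 30.0
```

Run:
```python
from h import *
wrist('w11'); capfit('w11'); s=arm.sense(); print(s['ft_force'],s['position'],s['clock'])
```

```text
w11 tilt dz/dx,dz/dy [-0.002  0.001] top z at axis (bias -0.8) 136.24 top centre [ 531.25 -104.61] head centre [ 531.23 -104.6 ] bulge [ 531.19 -104.57]
[ -2.0682701    1.47131743 -11.1628215 ] [ 530.66309376 -104.05818982  107.95128122] 21.3
```

Held 10–11 N for over a second, cap on and level. Unload and let go.

Emit:
{"fn": "carry_out", "kwargs": {
  "plan": [
    {"delta_pos":[0,0,0.001],"turn":[0,0,0]},
    {"delta_pos":[0,0,0.0025],"turn":[0,0,0]},
    {"delta_pos":[0,0,0.004],"turn":[0,0,0]},
    {"delta_pos":[0,0,0.005],"turn":[0,0,0]},
    {"delta_pos":[0,0,0.005],"turn":[0,0,0]},
    {"delta_pos":[0,0,0.005],"turn":[0,0,0]},
    {"delta_pos":[0,0,0.005],"turn":[0,0,0]}
  ]
}}

```text
clock: 21.88
position: [532.1, -104.7, 105.7]
tool_rot: [0.021, 0.595, 0.803, -0.013]
ft_force: [0.2, 0.3, -0.8]
width: 49.4
finger_force: 30.0
```

Emit:
{"fn": "carry_out", "kwargs": {
  "hand": 1,
  "plan": [
    {"delta_pos":[0,0,0],"turn":[0,0,0]},
    {"delta_pos":[0,0,0],"turn":[0,0,0]},
    {"delta_pos":[0,0,0],"turn":[0,0,0]},
    {"delta_pos":[0,0,0],"turn":[0,0,0]},
    {"delta_pos":[0,0,0],"turn":[0,0,0]},
    {"delta_pos":[0,0,0],"turn":[0,0,0]},
    {"delta_pos":[0,0,0],"turn":[0,0,0]},
    {"delta_pos":[0,0,0],"turn":[0,0,0]},
    {"delta_pos":[0,0,-0.03],"turn":[0,0,0]},
    {"delta_pos":[0,0,-0.07],"turn":[0,0,0]},
    {"delta_pos":[0,0,-0.11],"turn":[0,0,0]},
    {"delta_pos":[0,0,-0.15],"turn":[0,0,0]},
    {"delta_pos":[0,0,-0.15],"turn":[0,0,0]},
    {"delta_pos":[0,0,-0.15],"turn":[0,0,0]}
  ]
}}

```text
clock: 23.05
position: [530.5, -99.5, 219.3]
tool_rot: [0.021, 0.595, 0.803, -0.013]
ft_force: [-0.3, -0.3, -0.6]
width: 95.3
finger_force: 0.0
```

Run:
```python
from h import *
wrist('w12'); capfit('w12')
p,d=arm.snapshot('side'); c=arm.camera_params('side'); u,v=map(int,proj(c,(529.5,-120,110)))
cv2.imwrite('pics/c7.png',cv2.resize(p[v-45:v+45,u-50:u+70],(520,390),interpolation=cv2.INTER_CUBIC)); print(arm.sense()['clock'],arm.sense()['position'],arm.sense()['width'])
```

```text
w12 tilt dz/dx,dz/dy [-0.002 -0.001] top z at axis (bias -0.8) 131.98 top centre [ 531.65 -104.88] head centre [ 531.64 -104.89] bulge [ 531.59 -104.92]
23.15 [528.61158792 -99.03043655 215.51409134] 95.08354961106338
```

View pics/c7.png

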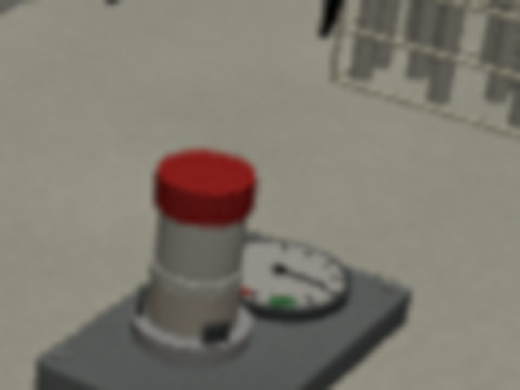

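The cap lies level on the rim (top at 132 mm, within 1 mm of the axis), the pointer is at zero, and the gripper is clear.

```bash
python3 -c "
from bench import arm
print(arm.job_done())"
```

```text
the job is handed in; nothing more can be done
None
```

The red cap is snapped home on the jar, held a pull of about 10–12.7 N for well over a second, and has been let go; the job is handed in at about 23 s, but no verdict came back. The first pull showed the cap tilted in the grip, so I levelled it, pressed again with about 16 N and repeated the pull.

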